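# Clamp the end panel into the glued spice box

### The job

The end panel of the oak spice box has come off and the grooves are freshly glued: take the full-height panel from the plate rack (not the low partition) and slide it down the box's two grooves until it is fully home, and take your hand off it. Then pump the ratchet clamp's trigger, without touching the rod or its pad, until the pad meets the panel and is pressed about half-way into its cup, gently enough never to push it nearly all the way in. Finish still holding the trigger squeezed like that, since the pressure is lost when it is let go, and leave the other things where they stand.

Things in the scene. Friction and masses are not known exactly. Their poses are not given: they have to be found in the camera images.
- end_panel: loose end panel of the spice box: plain oak board 110 wide (its x) x 10 thick (its y) x 80 mm high (its z), foot chamfered, 0.07 to 0.14 kg, standing upright in one outer slot of the plate rack. Origin at the centre of its underside. The two faces are alike
- plate_rack: fixed wooden plate rack: board 130 x 130 x 14 mm (origin: centre of its underside), five rows of two dowels (10 mm thick, tops 54 mm above the worktop) at its y = -48 to 48 mm, 24 mm apart, x = +-36 mm. Panel and partition stand in the outer slots (y = -36 and 36 mm, either in either), their x along the rack's x, undersides 14 mm above the worktop
- spice_box: loose oak box, no lid, 130 (its x) x 110 (its y) x 88 mm, about 0.6 kg, standing on the clamp's board (its underside 18 mm above the worktop) by the fixed jaw, axes along the clamp's. Origin: centre of its underside. The end at its -y is missing. Side walls' inner faces at x = +-50 mm. A low fixed partition stands across it at y = 12 to 20 mm, top at 52 mm
- panel_seat (a point): where the centre of the panel's underside goes: box x = 0, y = -40.5, z = 8 mm (the box's floor), axes as the box's. Here both side walls have an upright groove, open at the top, 13 mm wide in y, reaching out to x = +-57 mm, down to the floor. A panel that is home stands on the floor, its top flush with the walls
- clamp: fixed ratchet clamp of the caulking-gun kind on a plywood board 156 (x) x 360 (y -155 to 205) x 18 mm. Origin under the board; its y is the way the rod pushes, -x faces the robot. Grey ribbed pistol grip: y -139 to -117, x -26 to -126, z 40 to 70 mm; trigger on its +y side. Rod axis x = 0, z = 55 mm. Iron housing to z = 78 mm, y -140 to -15, x -46 to 22 mm. Beyond x = -78 mm bare worktop below
- fixed_jaw: the clamp's fixed jaw with rubber facing at clamp y = 165 to 200 mm, top 80 mm above the worktop; the box is pressed against it. Origin = the clamp's origin
- trigger: flat steel trigger lever, 26 mm high (z 42 to 68 mm), 10 mm thick, reaching from 17 to 88 mm from its pivot. Origin at the pivot, clamp x = -33, y = -89, z = 55 mm; turns about the vertical
- trigger_hinge (a joint): trigger angle, rad: 0 = out (spring-returned), 0.5 = fully squeezed to the grip; trigger_front then travels 29 mm towards clamp -y. Needs 2 to 4 N there when idle, about 15 N with the pad half in. It drives a pawl, 33 mm per rad, that catches the rod's teeth, 6 mm apart: a full stroke from right out to right in gains about 12 mm; the rod stands still on the way back
- trigger_front (a point): point on the trigger's front face (facing clamp +y, where the finger pushes), 59 mm from the pivot, at mid height; moves with the trigger
- grip_back (a point): point on the back of the pistol grip (facing clamp -y), across from trigger_front: clamp x = -90, y = -139, z = 55 mm. From here to trigger_front it is about 70 mm with the trigger out and about 40 mm squeezed
- rod: toothed steel rod that carries cup and pad, moved forward (clamp +y) by the trigger; a light brake (5 N) keeps it where it is. Not to be touched. Origin: the clamp's origin, shifted along +y as the rod advances
- pad: round rubber pad, 28 mm across, on a sprung stem in the cup at the rod's front end, axis 55 mm above the worktop. Origin on the underside of the clamp's board, moving with the pad
- pad_face (a point): centre of the pad's front face; the panel's outer face must be met here. At the start it stands 25 to 45 mm from where the panel will be
- pad_slide (a joint): how far the pad is pushed into its cup, in m: 0 = right out, 0.014 = right in; 15 mm of bright stem show when it is out. The spring presses 2.5 N per mm (half in, 7 mm, is 17.5 N). If the trigger is let go the rod slips back until only 5 N or less is left
- spice_1: glass spice jar with black cap, 41 mm across, 105 mm high, standing (bystander)
- spice_2: glass spice jar with brown cap, 41 mm across, 105 mm high, standing (bystander)
- spice_3: glass spice jar with yellow cap, 42 mm across, 96 mm high, standing (bystander)
- garlic: garlic bulb, 56 mm across (bystander)
- timer: round wind-up kitchen timer lying on its back, 69 mm across, 43 mm high (bystander)
- pepper_mill: turned dark pepper mill, 58 mm across, 170 mm high, standing (bystander)
- glue_bottle: white glue bottle with a pointed grey nozzle, 54 mm across, 156 mm high, standing (bystander)
- partition: spare partition of the box: oak board 96 (its x) x 8 (its y) x 44 mm high, clearly lower and narrower than the end panel, standing in the rack's other outer slot; origin at the centre of its underside (bystander, stays in the rack)

How it is judged:
On the way, in this order (a step that is already met when the one before it is completed fails the run):
1. the end panel stands fully home in the box's grooves, let go, the clamp's pad not yet on it (z of end_panel in the frame of spice_box between 0.005 and 0.011 m and y of end_panel in the frame of spice_box between -0.0445 and -0.0365 m and x of end_panel in the frame of spice_box between -0.004 and 0.004 m and angle between the x axis of end_panel and the x axis of spice_box, either way round below 0.06 rad and angle between end_panel's own z axis and vertical below 0.06 rad and contact force between pad and end_panel below 0.5 N and contact force between the fingers and end_panel below 0.3 N), for 0.2 s.
2. the trigger has been pumped until the pad bears on the panel (contact force between pad and end_panel above 3 N and contact force between the fingers and trigger above 1 N), for 0.2 s.
At the end, for the whole second after the job is handed in: Panel home in both grooves (within 3 mm of the floor, square within 0.06 rad), box pressed on the fixed jaw, pad pressing the panel with 8 to 25 N (3.2 to 10 mm in), fingers holding the trigger squeezed with over 3 N through the last second (z of end_panel in the frame of spice_box between 0.005 and 0.011 m and y of end_panel in the frame of spice_box between -0.0445 and -0.0365 m and x of end_panel in the frame of spice_box between -0.004 and 0.004 m and angle between the x axis of end_panel and the x axis of spice_box, either way round below 0.06 rad and angle between end_panel's own z axis and vertical below 0.06 rad and contact force between pad and end_panel between 8 and 25 N and value of joint pad_slide between 0.0032 and 0.01 m and contact force between the fingers and trigger above 3 N and value of joint trigger_hinge above 0.05 rad and contact force between spice_box and fixed_jaw above 4 N and contact force between the arm and end_panel below 0.5 N and linear speed of end_panel below 0.01 m/s); the arm keeps its last pose, push and grip.
It fails at once if the pad crushes the glued joint: more than 29 N on the panel (about 11.5 mm in) (contact force between pad and end_panel above 29 N).
It fails at once if the robot moves the rod, cup or pad directly instead of by the trigger (contact force between the arm and rod above 2 N).
It fails at once if the robot moves the rod, cup or pad with the fingers (contact force between the fingers and rod above 2 N).
It fails at once if another thing is moved by more than 30 mm (distance of any of spice_1, spice_2, spice_3, garlic, timer, pepper_mill, glue_bottle, partition from where it was at the start of the episode above 0.03 m).
It also fails if it takes over 64 s, if anything falls off the work surface, if the arm or the gripper's body presses on something with over 40 N, if the wrist force passes 120 N, or if a joint passes its speed limit or range.

### The arm

A 7-joint arm with a two-finger parallel gripper is mounted at the origin on a cart in front of the work surface, level with it; the furniture and walls round the work are solid. World frame = base frame: x ahead of the robot, y to its left, z up, the work surface at z = 0. Lengths are in m, angles in rad, forces in N, time in s.
With the tool pointing down it reaches from about 0.425 to 0.875 m from the base axis. Payload 4.7 kg.
Tool frame: the origin (TCP) lies between the finger pads; the fingertips stand 14 mm ahead of it and the grasp point (between the pads) lies 5 mm behind it; z points along the fingers, y is the line along which they close (so a half turn about z gives the same grasp; the last joint's range is limited). The gripper opens to 87 mm and grips with 3 to 60 N. Pads are 19 mm wide; open, the fingers measure 117 mm over their backs; the gripper's body (75 mm by 190 mm) begins 51 mm behind the grasp point.
Start: joints at [-1.105, 0.321, -0.07, 1.45, 0.023, 1.371, -0.057], TCP at [0.284, 0.585, 0.237] pointing down, gripper open.
Joint ranges: [-2.86, 2.86], [-0.3, 2.09], [-1.38, 1.24], [0.06, 2.45], [-1.56, 4.7], [0.09, 2.05], [-2.69, 2.69]. Speed limits (rad/s): [2.57, 2.57, 3.14, 3.14, 3.14, 3.14, 3.14].

### API

Orientations are given as a rotation vector (axis times angle).
In Python, from bench import get_state, get_image, camera_params, close_job gives the robot as it stands. The module is installed in compiled form; this text tells all that it offers.
- The arm moves only by the tool arm_command, never from a script. Its argument "motion" is a list of rows, each a list of 5 numbers: the finger opening in mm, from 0 to 87, then the shift along the tool's x, y, z in mm, then the turn about the tool's z in degrees. In form: [[gripper, x, y, z, spin], ...]. A call has 1 to 5 rows; each row is the pose to reach, as a shift and turn from the pose commanded when the call began, along the tool's axes at that moment; what a row does not reach only later rows make up. A row lasts 1/12 s, in which the tool goes at most 41.7 mm and 7.16 degrees, less where a joint would pass 70% of its speed; a pose out of reach is approached as far as the arm can. A call with a gripper value outside its range is refused whole. The fingers move at their own pace and stop on an object; "newtons" is the grip in N (left out, the last holds). Time passes only in rows, so rows that repeat a pose let the fingers close. It gives the time, the measured TCP pose, the force, the opening and the grip force at its end, in the units of the state.
- get_state(): the state, without advancing time (a new reading comes with each control period).
- get_image(name): name is "scene" or "top" or "wrist"; returns (picture, depth): 480x640x3 uint8, red, green, blue; 480x640 float32, m along the optical axis (not along the pixel's ray), 0 where there is no reading.
- camera_params(name): a dict with "intrinsics" (3x3 intrinsics, pixels), "extrinsics" (4x4, takes a point from camera to world coordinates). Camera axes: x right, y down, z forward; pixel columns grow to the right and rows downward; lengths in m; the calibration is good to about 2 mm. A picture is of the moment at which its call begins: read the wrist's pose just before it. camera_params takes no time and is no camera call; for the wrist camera it gives the pose at the moment of the call.
- close_job(): hands the job in; it is judged then, once.
The state is a dict: "time": time; "joint_positions": joint angles; "qd": joint speeds; "joint_torque": joint torques, N m; "position": TCP position; "tool_rot": TCP orientation; "ft_force": force on the tool from outside, world axes, zero at the start; "torque": the same for the moment, N m; "grip_width": opening from 0.0 (shut) to 1.0 (fully open); "grip_force": force on a finger pad.
Only numpy, scipy, OpenCV 4.12 (cv2) and the standard library are available. Lean on these libraries where they do the work, as an engineer would, in place of code of your own. Each camera call takes 0.05 s, during which the arm holds its last target. There are 200 camera calls.

## Working session

There is one attempt and no reset: what is moved stays moved. The work goes in short steps, Python scripts to look and compute and a tool call to move; the robot and the scene stay as the last step left them, time stands still between calls to the robot, and variables do not carry over. Pictures are saved under pics/ and viewed, at most 10 in all, crops included, and the job is handed in when it is done.

Besides the shell and the picture viewer there is one more tool, called after "Request:" as name([rows], argument=value, ...), one row to a line, values as JSON. arm_command: Moves the arm, as the interface text tells. Its arguments: {"type":"object","properties":{"motion":{"type":"array"},"newtons":{"type":"number"}},"required":["motion"]}

```bash
mkdir -p pics; cat > h.py <<'E'
import numpy as np, cv2
from scipy.spatial.transform import Rotation as R
from bench import get_state,get_image,camera_params,close_job
def cloud(name):
    im,d=get_image(name); p=camera_params(name); K=np.array(p['intrinsics']);T=np.array(p['extrinsics'])
    v,u=np.mgrid[:480,:640]
    P=np.stack([(u-K[0,2])/K[0,0]*d,(v-K[1,2])/K[1,1]*d,d],-1)@T[:3,:3].T+T[:3,3]
    P[d<=0]=np.nan
    return im,P
E
python3 - <<'E'
from h import *
for n in ('top','scene'):
    im,P=cloud(n); cv2.imwrite(f'pics/{n}0.png',im[...,::-1]); np.savez(f'{n}0.npz',im=im,P=P)
    p=camera_params(n);print(np.round(p['extrinsics'],3).tolist(),np.round(p['intrinsics'],1).tolist())
print(get_state())
E
```

```text
[[-0.001, -0.997, 0.081, 0.5], [-1.0, -0.001, -0.024, 0.056], [0.024, -0.081, -0.996, 1.278], [0.0, 0.0, 0.0, 1.0]] [[500.1, 0.0, 310.9], [0.0, 500.1, 237.9], [0.0, 0.0, 1.0]]
[[0.435, -0.702, 0.564, -0.163], [-0.9, -0.348, 0.262, -0.324], [0.012, -0.621, -0.783, 1.092], [0.0, 0.0, 0.0, 1.0]] [[571.4, 0.0, 317.8], [0.0, 571.4, 232.4], [0.0, 0.0, 1.0]]
{'time': 0.1, 'joint_positions': array([-1.10489347,  0.32175348, -0.07007651,  1.45153815,  0.02259993,
        1.37079076, -0.05692123]), 'qd': array([-0.00195569, -0.00346469,  0.00082664, -0.00315733,  0.00178332,
       -0.00338657, -0.0022493 ]), 'joint_torque': array([ 5.83754263e-04, -4.92568481e+01, -4.05270718e-01, -3.13397670e+01,
       -6.40872703e-02,  3.95970047e-02,  5.70695295e-05]), 'position': array([0.28362731, 0.58434144, 0.23557526]), 'tool_rot': array([-7.03606956e-01, -3.06148992e+00,  2.63624837e-03]), 'ft_force': array([0.26413525, 0.57005903, 0.16656138]), 'torque': array([-0.07676793,  0.0232211 ,  0.00927323]), 'grip_force': 0.0, 'grip_width': 1.0020178029510145}
```

View pics/top0.png

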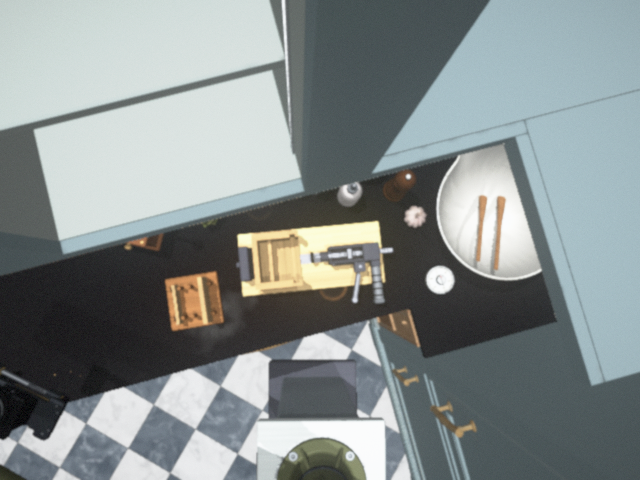

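View pics/scene0.png

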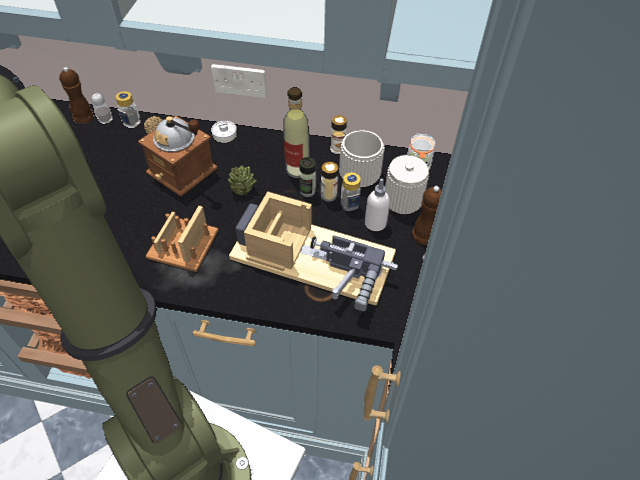

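The top view shows the rack at about (195,300), the box at (278,260), and the clamp to its right with the trigger at (357,290) and the grip at (378,290). Next I'll measure them.

```bash
python3 - <<'E'
from h import *
z=np.load('top0.npz');im,P=z['im'],z['P']
print('table z',np.nanmedian(P[330:340,300:320,2]), 'box corners')
hsv=cv2.cvtColor(im,cv2.COLOR_RGB2HSV)
Z=P[...,2]
roi=np.zeros(Z.shape,bool);roi[205:340,150:410]=1
def rect(m,name):
    q=P[m&roi];q=q[np.isfinite(q).all(1)]
    r=cv2.minAreaRect((q[:,:2]*1000).astype(np.float32));print(name,len(q),r,np.median(q[:,2]))
yel=(hsv[...,1]>60)&(hsv[...,0]>12)&(hsv[...,0]<32)&(hsv[...,2]>120)
c=np.zeros(Z.shape,bool);c[:,230:390]=1
rect(yel&c&(Z>.01)&(Z<.026),'board')
rect(c&(Z>.098)&(Z<.115),'boxtop')
l=np.zeros(Z.shape,bool);l[260:340,155:229]=1
rect(l&(Z>.008)&(Z<.02),'rackboard')
rect(l&(Z>.085)&(Z<.105),'panel top')
rect(l&(Z>.046)&(Z<.068),'partition/dowels')
crop=im[205:340,150:410]
cv2.imwrite('pics/topc.png',cv2.resize(crop,None,fx=3,fy=3,interpolation=cv2.INTER_CUBIC)[...,::-1])
E
```

```text
table z -0.003656951650992335 box corners
board 2304 ((553.1889038085938, 26.956573486328125), (156.37474060058594, 360.5918884277344), 5.61379337310791) 0.01922216012203737
boxtop 810 ((545.6951904296875, 109.43782043457031), (129.95672607421875, 109.96076202392578), 5.564967155456543) 0.10575279265109871
rackboard 1787 ((446.8489074707031, 319.2545166015625), (129.84141540527344, 130.42041015625), 9.099369049072266) 0.013800457672817235
panel top 231 ((450.788818359375, 283.4596862792969), (108.77115631103516, 10.949825286865234), 8.822793006896973) 0.0933792101154498
partition/dowels 387 ((444.749755859375, 318.9728088378906), (107.26715087890625, 104.34528350830078), 9.228913307189941) 0.055609267020417796
```

View pics/topc.png

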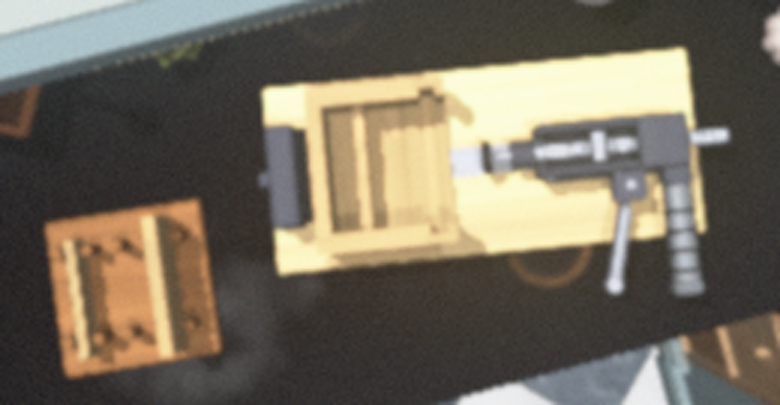

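The yellow board, the box (its open end faces right, towards the pad) and the clamp all fit cleanly. The panel is the rack's right-hand board at crop pixel (160,285). The grip runs down at (685,240), with the trigger at (618,245).

```bash
cat >> h.py <<'E'
def go(x,y,z,yawy):
    "shift in tool axes (mm) and spin (deg) to bring TCP to x,y,z (mm) with tool y at world angle yawy"
    s=get_state(); M=R.from_rotvec(s['tool_rot']).as_matrix()
    d=M.T@(np.array([x,y,z])-s['position']*1000)
    a=np.degrees(np.arctan2(M[1,1],M[0,1])); e=(yawy-a+90)%180-90
    print('t',round(s['time'],2),'pos',np.round(s['position']*1000,1),'yaw',round(a,2),'SHIFT',np.round(d,1),'SPIN',round(-e,2),'F',np.round(s['ft_force'],1),'g',round(s['grip_width']*87,1),round(s['grip_force'],1),'tilt',np.round(M[:2,2],4))
E
python3 -c "
from h import *
go(451.6,283.6,200,99.1)"
```

```text
t 0.1 pos [283.6 584.3 235.6] yaw 64.11 SHIFT [-282.4 -197.2   35.9] SPIN -34.99 F [0.3 0.6 0.2] g 87.2 0.0 tilt [-0.0007 -0.0016]
```

Request:
arm_command([
  [87, -33, -23, 4, 0],
  [87, -66, -46, 8, 0],
  [87, -99, -69, 12, 0],
  [87, -132, -92, 16, 0],
  [87, -165, -115, 20, 0],
], newtons=20)

```text
time: 0.52
position: [0.3825, 0.4073, 0.2159]
tool_rot: [-0.703, -3.062, 0.001]
ft_force: [2.0, 0.7, 1.1]
grip_width: 0.996
grip_force: 0.0
```

Request:
arm_command([
  [87, -30, -21, 4, -7],
  [87, -60, -42, 8, -14],
  [87, -90, -63, 12, -21],
  [87, -117, -82, 16, -28],
  [87, -117, -82, 16, -35],
])

```text
time: 0.93
position: [0.4551, 0.2761, 0.1996]
tool_rot: [-0.225, 3.133, -0.007]
ft_force: [0.4, -0.3, -0.4]
grip_width: 1.003
grip_force: 0.0
```

Request:
arm_command([
  [87, 0, 0, 0, 0],
  [87, 0, 0, 0, 0],
  [87, 0, 0, 0, 0],
])

```text
time: 1.18
position: [0.4506, 0.286, 0.2005]
tool_rot: [0.231, -3.133, -0.001]
ft_force: [-0.1, 0.6, 0.3]
grip_width: 0.998
grip_force: 0.0
```

```bash
python3 - <<'E'
from h import *
go(451.6,283.6,77,99.1)
im,P=cloud('wrist');cv2.imwrite('pics/w1.png',im[...,::-1]);np.savez('w1.npz',im=im,P=P)
Z=P[...,2]
for lo,hi in((.085,.103),(.008,.02)):
    q=P[(Z>lo)&(Z<hi)&(np.abs(P[...,0]-.45)<.12)&(np.abs(P[...,1]-.31)<.12)]
    if len(q)>20: print(len(q),cv2.minAreaRect((q[:,:2]*1000).astype(np.float32)),np.median(q[:,2]))
E
```

```text
t 1.18 pos [450.6 286.  200.5] yaw 98.44 SHIFT [ -0.7  -2.6 123.5] SPIN -0.66 F [-0.1  0.6  0.3] g 86.8 0.0 tilt [-0.0004  0.0007]
2520 ((453.4487609863281, 283.23260498046875), (111.16641235351562, 10.017394065856934), 9.126654624938965) 0.09407059320174438
16903 ((453.25433349609375, 284.59271240234375), (129.13824462890625, 200.173583984375), 8.819910049438477) 0.01403300569946836
```

View pics/w1.png

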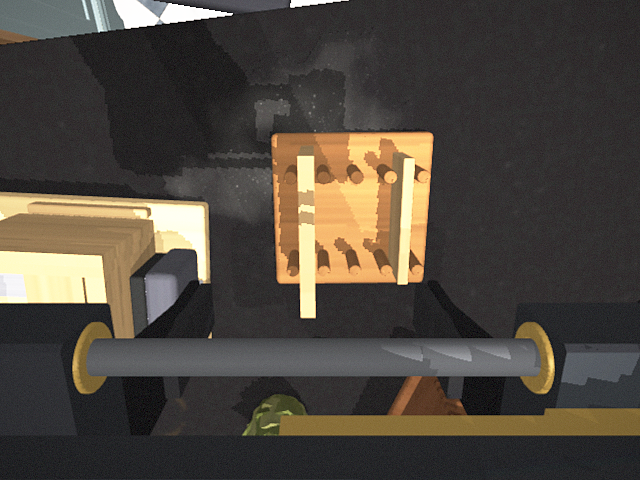

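The wrist picture shows the panel as the long board at about (307,235), clear of the open fingers. Its measured centre is (453.4, 283.2).

Request:
arm_command([
  [87, -2.5, -3, 30, -0.7],
  [87, -2.5, -3, 60, -0.7],
  [87, -2.5, -3, 90, -0.7],
  [87, -2.5, -3, 115, -0.7],
  [87, -2.5, -3, 123, -0.7],
])

```text
time: 1.65
position: [0.4512, 0.2817, 0.0736]
tool_rot: [0.253, -3.126, 0.005]
ft_force: [0.4, -0.6, 0.2]
grip_width: 0.997
grip_force: 0.0
```

Request:
arm_command([
  [50, 0, 0, 0, 0],
  [30, 0, 0, 0, 0],
  [30, 0, 0, 0, 0],
])

```text
time: 1.9
position: [0.4555, 0.2831, 0.0795]
tool_rot: [-0.252, 3.129, 0.003]
ft_force: [0.1, -0.6, 0.2]
grip_width: 0.852
grip_force: 0.0
```

```bash
python3 -c "
from h import *
go(453.4,283.2,77,99.1)"
```

```text
t 1.9 pos [455.5 283.1  79.5] yaw 99.2 SHIFT [2.  0.4 2.5] SPIN 0.1 F [ 0.1 -0.6  0.2] g 74.1 0.0 tilt [0.0026 0.002 ]
```

Request:
arm_command([
  [12, 1, 0, 1, 0],
  [12, 1, 0, 1, 0],
  [12, 1, 0, 1, 0],
  [12, 1, 0, 1, 0],
  [12, 1, 0, 1, 0],
])

```text
time: 2.32
position: [0.4536, 0.2817, 0.0769]
tool_rot: [-0.251, 3.131, 0.001]
ft_force: [0.3, -0.5, 1.0]
grip_width: 0.479
grip_force: 0.0
```

Request:
arm_command([
  [3, 0, 0, 0, 0],
  [3, 0, 0, 0, 0],
  [3, 0, 0, 0, 0],
  [3, 0, 0, 0, 0],
  [3, 0, 0, 0, 0],
])

```text
time: 2.73
position: [0.4534, 0.2817, 0.0765]
tool_rot: [-0.251, 3.131, -0.0]
ft_force: [1.2, -0.3, 0.3]
grip_width: 0.112
grip_force: 20.0
```

```bash
python3 -c "
from h import *
go(453.4,283.2,77,99.1)"
```

```text
t 2.73 pos [453.4 281.7  76.5] yaw 99.18 SHIFT [-0.2  1.5 -0.5] SPIN 0.08 F [ 1.2 -0.3  0.3] g 9.7 20.0 tilt [ 0. -0.]
```

Request:
arm_command([
  [3, 0, 0, -10, 0],
  [3, 0, 0, -25, 0],
  [3, 0, 0, -50, 0],
  [3, 0, 0, -80, 0],
  [3, 0, 0, -115, 0],
], newtons=30)

```text
time: 3.15
position: [0.4524, 0.2809, 0.192]
tool_rot: [0.251, -3.129, 0.003]
ft_force: [1.0, 0.2, -1.6]
grip_width: 0.105
grip_force: 30.0
```

Request:
arm_command([
  [3, 0, 0, 0, 0],
  [3, 0, 0, 0, 0],
])

```text
time: 3.32
position: [0.4548, 0.2825, 0.1946]
tool_rot: [-0.251, 3.127, 0.005]
ft_force: [0.3, -0.4, -1.1]
grip_width: 0.114
grip_force: 30.0
```

```bash
python3 -c "
from h import *
go(549.6,69.1,192,95.6)"
```

```text
t 3.32 pos [454.8 282.5 194.6] yaw 99.18 SHIFT [ -59.5 -225.8    2.3] SPIN 3.58 F [ 0.3 -0.4 -1.1] g 10.0 30.0 tilt [0.0045 0.0034]
```

Request:
arm_command([
  [3, -7, -27, 0, 0],
  [3, -15, -56, 0, 0],
  [3, -22, -84, 0, 0.8],
  [3, -30, -113, 0, 1.6],
  [3, -37, -140, 0, 2.5],
])

```text
time: 3.73
position: [0.5119, 0.1474, 0.1903]
tool_rot: [0.181, -3.134, 0.002]
ft_force: [1.2, -1.0, -1.5]
grip_width: 0.112
grip_force: 30.0
```

Request:
arm_command([
  [3, -6, -22, 0, 0.4],
  [3, -12, -42, 0, 0.8],
  [3, -16, -60, 0, 1.1],
  [3, -18, -70, 0, 1.1],
  [3, -19, -75, 0, 1.1],
])

```text
time: 4.15
position: [0.5396, 0.0751, 0.1906]
tool_rot: [0.149, -3.136, 0.001]
ft_force: [-0.3, -0.7, -1.5]
grip_width: 0.111
grip_force: 30.0
```

Request:
arm_command([
  [3, 0, 0, 0, 0],
  [3, 0, 0, 0, 0],
  [3, 0, 0, 0, 0],
  [3, 0, 0, 0, 0],
])

```text
time: 4.48
position: [0.5395, 0.0786, 0.1915]
tool_rot: [0.156, -3.137, -0.001]
ft_force: [0.2, -0.1, -0.0]
grip_width: 0.114
grip_force: 30.0
```

```bash
cat > m.py <<'E'
from h import *
def fit(P,m):
    q=P[m];q=q[np.isfinite(q).all(1)];r=cv2.minAreaRect((q[:,:2]*1000).astype(np.float32));return len(q),np.round(r[0],1),np.round(r[1],1),round(r[2],2),round(float(np.median(q[:,2]))*1000,1)
E
python3 - <<'E'
from m import *
go(549.6,69.1,192,95.6)
im,P=cloud('wrist');cv2.imwrite('pics/w2.png',im[...,::-1]);np.savez('w2.npz',im=im,P=P)
im,P=cloud('top');np.savez('t2.npz',im=im,P=P)
im,P=cloud('scene');np.savez('s2.npz',im=im,P=P)
cv2.imwrite('pics/s2.png',cv2.resize(im[130:330,180:440],None,fx=3,fy=3,interpolation=cv2.INTER_CUBIC)[...,::-1])
E
```

```text
t 4.48 pos [539.5  78.6 191.5] yaw 95.71 SHIFT [ -9.1 -10.4  -0.5] SPIN 0.11 F [ 0.2 -0.1 -0. ] g 9.9 30.0 tilt [-0.0003  0.0005]
```

View pics/w2.png

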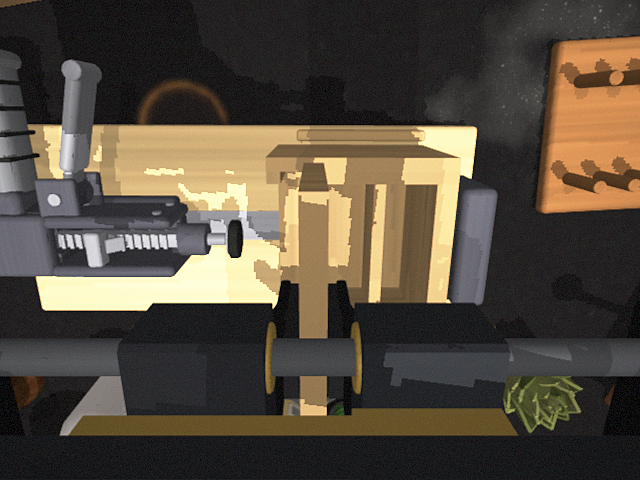

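View pics/s2.png

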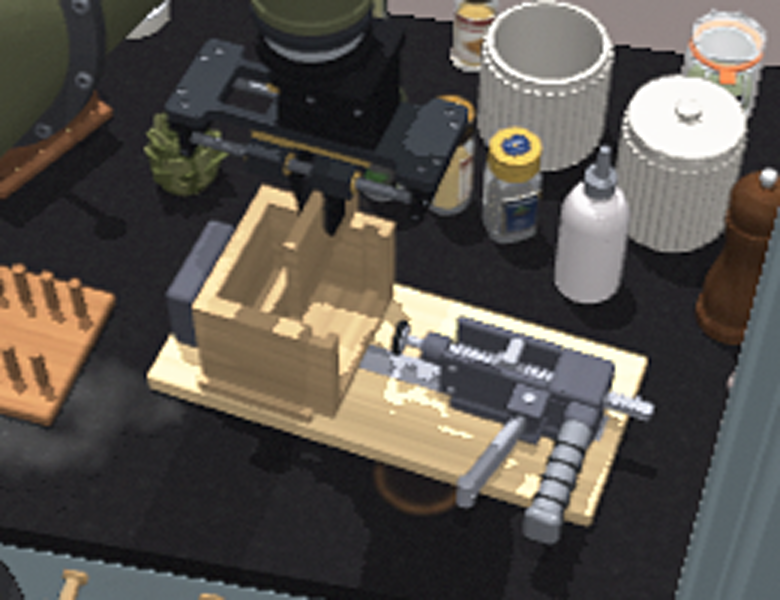

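The panel hangs square in the grip and is still above the box. The pad shows at wrist pixel (235,238), well clear. Next I'll measure how panel and box stand relative to each other in this view.

```bash
python3 - <<'E'
from m import *
for n in('w2','t2','s2'):
    z=np.load(n+'.npz');P=z['P'];X,Y,Z=P[...,0],P[...,1],P[...,2]
    ok=(np.abs(X-.545)<.12)&(np.abs(Y-.09)<.12)
    m=ok&(Z>.098)&(Z<.114);print(n,'box',fit(P,m) if m.sum()>20 else m.sum())
    m=ok&(Z>.2)&(Z<.218);print(n,'panel',fit(P,m) if m.sum()>20 else m.sum())
z=np.load('w2.npz');P=z['P'];Z=P[...,2]
# box-wall profile in box axes (yaw 5.6) about box centre
a=np.radians(5.6);c=np.array([.5457,.1094])
d=P[...,:2]-c;bx=d[...,0]*np.cos(a)+d[...,1]*np.sin(a);by=-d[...,0]*np.sin(a)+d[...,1]*np.cos(a)
m=(Z>.1)&(Z<.112)&(abs(bx)<.08)&(abs(by)<.07)
for lo in np.arange(-.06,.06,.004):
    s=m&(by>lo)&(by<=lo+.004)
    if s.sum()>3: print(round(lo*1000),s.sum(),np.round([bx[s].min()*1000,bx[s].max()*1000],1))
for lo in range(-68,-44,4):
    s=m&(bx*1000>lo)&(bx*1000<=lo+4)
    if s.sum()>3: print('bx',lo,s.sum(),np.round([by[s].min()*1000,by[s].max()*1000],1), np.histogram(by[s]*1000,np.arange(-56,-24,2))[0])
E
```

```text
w2 box (7492, array([528.2, 106.5]), array([ 92.1, 110.6]), 5.43, 106.0)
w2 panel (6759, array([528.,  78.]), array([87.3, 28.7]), 18.15, 209.1)
t2 box 7
t2 panel 0
s2 box (712, array([545.9, 105.8]), array([136.7, 112.6]), 5.23, 103.5)
s2 panel (192, array([510.9,  68.4]), array([54.2, 35.6]), 22.74, 207.4)
-60 18 [-62.7 -52.7]
-56 196 [-63.6 -48.5]
-52 200 [-63.5 -48.6]
-48 112 [-63.6 -55.4]
-44 112 [-63.6 -55.5]
-40 110 [-63.6 -55.5]
-36 53 [-63.5 -56.7]
-32 42 [-63.6 -61.1]
-28 45 [-63.6 -61.1]
-24 131 [-63.5 -48.5]
-20 201 [-63.6 -48.7]
-16 195 [-63.6 -48.7]
-12 196 [-63.5 -48.7]
-8 196 [-63.6 -48.6]
-4 199 [-63.6 -48.7]
0 193 [-63.5 -48.5]
4 197 [-63.7 -48.7]
8 198 [-63.6 -48.6]
12 196 [-63.6 -48.5]
16 194 [-63.6 -48.7]
20 200 [-63.6 -48.7]
24 191 [-63.6 -48.7]
28 192 [-63.5 -48.7]
32 197 [-63.5 -48.8]
36 189 [-63.5 -48.7]
40 1009 [-63.5  28.2]
44 978 [-63.5  25.5]
48 971 [-63.6  25.6]
52 419 [-63.4  25.2]
bx -64 1451 [-56.2  53.8] [26 27 26 31 24 30 26 30 29 24 27 18 24 18 24]
bx -60 1209 [-56.2  53.8] [20 30 20 27 26 24 26 21 29 20  8  0  0  0  0]
bx -56 1063 [-56.4  53.9] [25 25 28 23  4  4  5  4  4  4  0  0  0  0  0]
bx -52 904 [-55.9  53.9] [25 18 24 21  0  0  0  0  0  0  0  0  0  0  0]
bx -48 166 [41.3 54.1] [0 0 0 0 0 0 0 0 0 0 0 0 0 0 0]
```

```bash
cat >> m.py <<'E'
def panel(P,zc,tcp,yaw=5.6):
    a=np.radians(yaw);d=P[...,:2]-np.array(tcp[:2])
    px=(d[...,0]*np.cos(a)+d[...,1]*np.sin(a))*1000;py=(-d[...,0]*np.sin(a)+d[...,1]*np.cos(a))*1000
    m=(abs(P[...,2]*1000-zc)<6)&(abs(px)<70)&(abs(py)<20)
    for lo in range(-60,60,8):
        s=m&(px>lo)&(px<=lo+8)
        if s.sum()>3: print('px',lo,s.sum(),np.round([py[s].min(),py[s].max(),px[s].min(),px[s].max(),np.median(P[s][:,2])*1000],1))
E
python3 - <<'E'
from m import *
panel(np.load('w2.npz')['P'],209,[.5395,.0786])
E
```

```text
px -60 398 [ -4.4   5.4 -55.3 -52.  209. ]
px -52 723 [ -4.5   5.4 -52.  -44.  209.1]
px -44 689 [ -4.3   5.5 -44.  -36.  209.1]
px -36 662 [ -4.3   5.6 -36.  -28.  209.1]
px -28 615 [ -4.4   5.6 -28.  -20.  209. ]
px -20 604 [ -4.4   5.4 -20.  -12.  209.1]
px -12 1396 [-14.   15.4 -12.   -4.  209.1]
px -4 161 [ -4.1   5.6  -4.   -1.4 209.1]
px 12 352 [ -4.3   5.5  13.7  20.  209.1]
px 20 459 [ -4.3   5.6  20.   28.  209.1]
px 28 210 [ -4.    5.6  28.   32.4 209.1]
```

Request:
arm_command([
  [3, -6, -7, 0, 0.1],
  [3, -11, -12, 0, 0.2],
  [3, -11, -12, 0, 0.2],
  [3, -11, -12, 0, 0.2],
  [3, -11, -12, 0, 0.2],
])

```text
time: 5.05
position: [0.5521, 0.066, 0.1914]
tool_rot: [0.147, -3.138, -0.0]
ft_force: [-1.0, -0.4, -0.7]
grip_width: 0.11
grip_force: 30.0
```

Request:
arm_command([
  [3, 0, 0, 20, 0],
  [3, 0, 0, 20, 0],
  [3, 0, 0, 20, 0],
  [3, 0, 0, 20, 0],
])

```text
time: 5.38
position: [0.552, 0.0664, 0.172]
tool_rot: [-0.148, 3.138, 0.0]
ft_force: [-0.7, -0.5, -0.8]
grip_width: 0.112
grip_force: 30.0
```

```bash
cat >> m.py <<'E'
def rel():
    go(551,68,89,95.5); s=get_state(); t=s['position']; zt=t[2]*1000+17.5
    im,P=cloud('wrist'); a=np.radians(5.5)
    def ax(c):
        d=P[...,:2]-np.array(c); return (d[...,0]*np.cos(a)+d[...,1]*np.sin(a))*1000,(-d[...,0]*np.sin(a)+d[...,1]*np.cos(a))*1000
    c=np.array([.5457,.1094]);bx,by=ax(c);Z=P[...,2]*1000
    m=(abs(Z-106)<5)&(abs(by)<65)&(bx<-57)&(bx>-72)&(by>-20)
    w=(abs(Z-106)<5)&(abs(by)<65)&(bx<-52)&(bx>-72)
    q=lambda v,p:np.percentile(v,p)
    ox=q(bx[m],1)+65; oy=(by[w].max()+by[w].min())/2
    k=(abs(Z-zt)<6)&(bx<-20)&(bx>-75)&(abs(by+40.5)<25)
    px=bx[k];py=by[k]
    f=np.polyfit(px,py,1)
    print('box off',round(ox,2),round(oy,2),'range',by[w].min(),by[w].max(),'| panel end',round(px.min()+55-ox,2),'mid y',round((q(py,1)+q(py,99))/2+40.5-oy,2),'slope',round(f[0],4),'z',np.median(Z[k]))
    return im
E
python3 -c "
from m import *
rel()"
```

```text
t 5.38 pos [552.   66.4 172. ] yaw 95.4 SHIFT [ 0.8  1.7 83. ] SPIN -0.1 F [-0.7 -0.5 -0.8] g 9.8 30.0 tilt [0.     0.0001]
box off 1.76 -0.95 range -56.01887295998333 54.119894128558556 | panel end 0.15 mid y -1.06 slope -0.0006 z 189.7837307198659
```

Request:
arm_command([
  [3, 0, 1, 0, 0],
  [3, 0, 1, 3, 0],
  [3, 0, 1, 8, 0],
  [3, 0, 1, 14, 0],
  [3, 0, 1, 20, 0],
])

```text
time: 5.85
position: [0.5518, 0.0672, 0.1509]
tool_rot: [0.148, -3.138, -0.0]
ft_force: [-1.1, -1.2, -0.7]
grip_width: 0.113
grip_force: 30.0
```

Request:
arm_command([
  [3, 0, 0, 0, 0],
  [3, 0, 0, 0, 0],
])

```text
time: 6.02
position: [0.5514, 0.0671, 0.1508]
tool_rot: [0.147, -3.137, 0.0]
ft_force: [-0.2, -0.6, -1.2]
grip_width: 0.113
grip_force: 30.0
```

```bash
python3 -c "
from m import *
rel()"
```

```text
t 6.02 pos [551.4  67.1 150.8] yaw 95.38 SHIFT [ 0.3  0.9 61.8] SPIN -0.12 F [-0.2 -0.6 -1.2] g 9.8 30.0 tilt [-0.0013 -0.0003]
box off 1.79 -0.98 range -56.2679627677255 54.304333144329426 | panel end -0.17 mid y -0.19 slope -0.0005 z 168.8112382077281
```

Already in the grooves with no contact force. Continuing down.

Request:
arm_command([
  [3, 0, 0, 10, 0],
  [3, 0, 0, 22, 0],
  [3, 0, 0, 34, 0],
  [3, 0, 0, 46, 0],
  [3, 0, 0, 54, 0],
])

```text
time: 6.48
position: [0.5508, 0.0671, 0.0951]
tool_rot: [0.147, -3.135, 0.001]
ft_force: [-0.4, 0.4, -2.0]
grip_width: 0.115
grip_force: 30.0
```

Request:
arm_command([
  [3, 0, 0, 2, 0],
  [3, 0, 0, 4, 0],
  [3, 0, 0, 6, 0],
  [3, 0, 0, 8, 0],
  [3, 0, 0, 9, 0],
])

```text
time: 6.9
position: [0.5523, 0.0673, 0.0888]
tool_rot: [-0.148, 3.137, 0.0]
ft_force: [-0.7, -0.5, -1.8]
grip_width: 0.112
grip_force: 30.0
```

```bash
python3 -c "
from m import *
rel()"
```

```text
t 6.9 pos [552.3  67.3  88.8] yaw 95.39 SHIFT [ 1.2  0.8 -0.2] SPIN -0.11 F [-0.7 -0.5 -1.8] g 9.7 30.0 tilt [0.0008 0.0003]
box off 1.27 -0.94 range -56.43829166033368 54.55620752165659 | panel end -10.0 mid y 5.51 slope -0.2014 z 106.00403219996687
```

Request:
arm_command([
  [3, 0, 0, 1, 0],
  [3, 0, 0, 2, 0],
  [3, 0, 0, 2, 0],
])

```text
time: 7.2
position: [0.5522, 0.0673, 0.0885]
tool_rot: [-0.147, 3.138, 0.001]
ft_force: [-3.5, -1.0, 9.8]
grip_width: 0.113
grip_force: 30.0
```

Request:
arm_command([
  [22, 0, 0, 0, 0],
  [22, 0, 0, 0, 0],
  [22, 0, 0, 0, 0],
  [22, 0, 0, 0, 0],
])

```text
time: 7.53
position: [0.552, 0.0672, 0.0865]
tool_rot: [-0.148, 3.138, 0.0]
ft_force: [-0.6, -0.2, -0.9]
grip_width: 0.241
grip_force: 0.0
```

Request:
arm_command([
  [24, 0, 0, -10, 0],
  [24, 0, 0, -35, 0],
  [24, 0, 0, -60, 0],
  [24, 0, 0, -85, 0],
  [24, 0, 0, -85, 0],
])

```text
time: 7.95
position: [0.5552, 0.0675, 0.1777]
tool_rot: [-0.147, 3.129, 0.003]
ft_force: [0.7, -0.6, 0.6]
grip_width: 0.277
grip_force: 0.0
```

```bash
python3 - <<'E'
from m import *
go(551,68,89,95.5)
im,P=cloud('wrist');cv2.imwrite('pics/w3.png',im[...,::-1]);np.savez('w3.npz',im=im,P=P)
z=P[...,2]*1000
a=np.radians(5.5);d=P[...,:2]-np.array([.5457,.1094]);bx=(d[...,0]*np.cos(a)+d[...,1]*np.sin(a))*1000-1.6;by=(-d[...,0]*np.sin(a)+d[...,1]*np.cos(a))*1000+1
for x in(-60,-52,-40,-30,-20,20,30):
  s=(abs(bx-x)<2)&(abs(by+40.5)<12);print(x,[ (j,round(float(np.median(z[s&(abs(by-j)<1)])),1)) for j in range(-52,-30,2) if (s&(abs(by-j)<1)).sum()>2])
E
```

```text
t 7.95 pos [555.2  67.5 177.7] yaw 95.37 SHIFT [ 5.   0.7 88.6] SPIN -0.13 F [ 0.7 -0.6  0.6] g 24.1 0.0 tilt [0.0093 0.0022]
-60 [(-52, 103.4), (-50, 103.7), (-48, 103.8), (-46, 104.0), (-44, 103.7), (-42, 103.8), (-40, 103.9), (-38, 103.9), (-36, 104.1), (-34, 104.0), (-32, 103.8)]
-52 [(-52, 104.2), (-50, 103.9), (-48, 103.3), (-44, 103.8), (-42, 103.8), (-40, 103.7), (-38, 104.0), (-36, 103.6), (-34, 102.1), (-32, 103.6)]
-40 [(-52, 23.8), (-50, 23.7), (-48, 23.8), (-44, 103.6), (-42, 103.6), (-40, 103.5), (-38, 104.0), (-36, 103.8), (-32, 23.5)]
-30 [(-52, 246.8), (-50, 246.8), (-48, 246.8), (-46, 246.8), (-44, 246.6), (-42, 246.8), (-40, 246.7), (-38, 246.9), (-36, 246.8), (-34, 246.8), (-32, 246.8)]
-20 [(-52, 259.4), (-50, 259.3), (-48, 259.3), (-46, 259.5), (-44, 259.4), (-42, 259.2), (-40, 259.2), (-38, 259.3), (-36, 259.2), (-34, 259.4), (-32, 259.3)]
20 [(-52, 24.0), (-50, 24.0), (-48, 23.5), (-46, 103.6), (-44, 103.4), (-42, 103.7), (-40, 103.3), (-38, 103.8), (-36, 103.4), (-34, 23.6), (-32, 23.1)]
30 [(-52, 23.8), (-50, 23.5), (-48, 23.8), (-46, 103.1), (-44, 103.8), (-42, 103.5), (-40, 103.7), (-38, 103.4), (-36, 103.3), (-32, 23.2)]
```

View pics/w3.png

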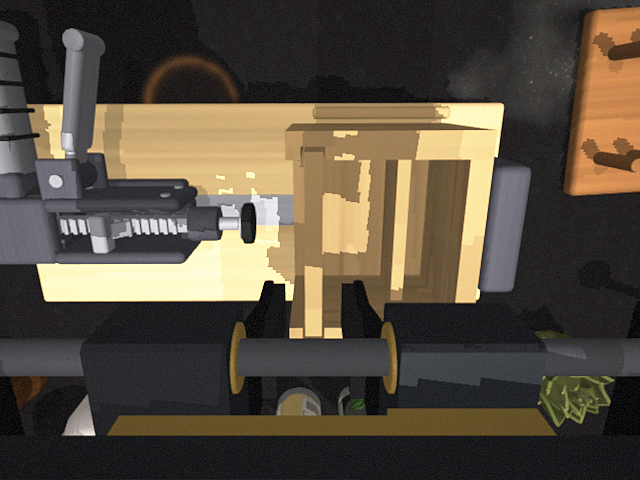

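The panel is flush with the wall tops on both sides, stands on the floor and is let go. The pad is at (248,222), some 25 mm away. Next is the trigger, which shows at (80,90).

Request:
arm_command([
  [87, 0, 0, -20, 0],
  [87, 18, -34, -20, 0],
  [87, 36, -68, -20, 0],
  [87, 54, -102, -20, 0],
  [87, 72, -136, -20, 0],
])

```text
time: 8.42
position: [0.4916, -0.0762, 0.1909]
tool_rot: [0.149, -3.137, -0.0]
ft_force: [0.7, -0.1, 0.3]
grip_width: 0.568
grip_force: 0.0
```

Request:
arm_command([
  [87, 10, -17, 0, 0],
  [87, 19, -34, 0, 0],
  [87, 19, -34, 0, 0],
  [87, 19, -34, 0, 0],
  [87, 19, -34, 0, 0],
])

```text
time: 8.83
position: [0.4774, -0.1094, 0.1912]
tool_rot: [0.149, -3.138, -0.001]
ft_force: [0.1, -0.5, -0.8]
grip_width: 0.941
grip_force: 0.0
```

```bash
python3 - <<'E'
from m import *
go(477.5,-111,50,95.5)
im,P=cloud('wrist');cv2.imwrite('pics/w4.png',im[...,::-1]);np.savez('w4.npz',im=im,P=P)
z=P[...,2]*1000
a=np.radians(5.55);d=P[...,:2]*1000-np.array([557,1]);cx=d[...,0]*np.cos(a)+d[...,1]*np.sin(a);cy=-d[...,0]*np.sin(a)+d[...,1]*np.cos(a)
for x in range(-126,-50,6):
  s=(abs(cx-x)<2)&(z>45)&(z<76)&(cy>-150)&(cy<-40); v=cy[s]
  g=v[v<-108];t=v[v>-106]
  print(x,*[np.round([q.min(),q.max()],1) if len(q)>3 else None for q in(g,t)],np.round(np.median(z[s]),1) if len(v) else '')
m=(abs(z-18)<5)&(cx>-85)&(cx<0);print('board edges',np.percentile(cx[m],1),cy[m].min(),cy[m].max())
E
```

```text
t 8.83 pos [ 477.4 -109.4  191.2] yaw 95.44 SHIFT [  0.   -1.7 141.2] SPIN -0.06 F [ 0.1 -0.5 -0.8] g 81.9 0.0 tilt [-0.0004  0.0006]
-126 [-139.1 -116.7] None 63.0
-120 [-140.6 -114.9] [-71.3 -65.6] 71.0
-114 [-138.8 -116.9] [-75.2 -62.8] 68.8
-108 [-139.4 -116.1] [-75.5 -63.5] 68.8
-102 [-138.3 -116.9] [-76.9 -66.2] 68.1
-96 [-138.7 -116.8] [-78.4 -67.2] 68.1
-90 [-139.3 -116. ] [-80.  -69.2] 69.3
-84 [-138.3 -116.8] [-81.5 -70.3] 68.1
-78 [-138.7 -116.8] [-83.  -72.3] 68.0
-72 [-139.1 -116. ] [-84.5 -73.5] 68.9
-66 [-138.3 -116.8] [-85.9 -75.3] 68.0
-60 [-139.3 -116. ] [-87.7 -76.8] 68.5
-54 [-137.9 -117. ] [-88.4 -78.1] 68.4
board edges -80.39803551134902 -324.5050826739095 166.64150650208185
```

View pics/w4.png

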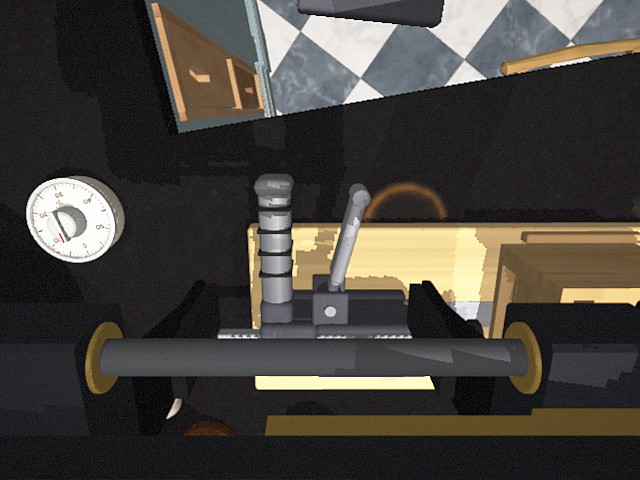

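The view matches the clamp frame: grip at (275,245), trigger at (350,235). The open fingers straddle both, so I'm going down.

Request:
arm_command([
  [87, 0, 0, 30, 0],
  [87, 0, 0, 60, 0],
  [87, 0, 0, 85, 0],
  [87, 0, 0, 85, 0],
  [87, 0, 0, 85, 0],
])

```text
time: 9.3
position: [0.4766, -0.1094, 0.1056]
tool_rot: [0.15, -3.135, -0.0]
ft_force: [1.1, 0.3, 0.4]
grip_width: 0.998
grip_force: 0.0
```

```bash
cat >> m.py <<'E'
def cl():
    s=get_state();a=np.radians(5.55);d=s['position'][:2]*1000-np.array([557,1])
    cx=d[0]*np.cos(a)+d[1]*np.sin(a);cy=-d[0]*np.sin(a)+d[1]*np.cos(a);w=s['grip_width']*87
    f=s['ft_force']
    print('t %.2f clamp x %.1f y %.1f z %.1f open %.1f gf %.1f faces %.1f %.1f Fy %.1f'%(s['time'],cx,cy,s['position'][2]*1000,w,s['grip_force'],cy-w/2,cy+w/2,-f[0]*np.sin(a)+f[1]*np.cos(a)))
def padx():
    im,P=cloud('scene');return im,P
E
python3 -c "
from m import *
cl();go(477.4,-109.4,50,95.5)"
```

```text
t 9.30 clamp x -90.7 y -102.1 z 105.6 open 86.8 gf 0.0 faces -145.5 -58.7 Fy 0.2
t 9.3 pos [ 476.6 -109.4  105.6] yaw 95.49 SHIFT [-1.  -0.1 55.6] SPIN -0.01 F [1.1 0.3 0.4] g 86.8 0.0 tilt [-0.0033 -0.0001]
```

Request:
arm_command([
  [87, 0, 0, 25, 0],
  [87, 0, 0, 45, 0],
  [87, 0, 0, 55, 0],
  [87, 0, 0, 55, 0],
], newtons=15)

```text
time: 9.63
position: [0.4769, -0.11, 0.051]
tool_rot: [0.149, -3.136, -0.0]
ft_force: [-0.0, -1.1, 0.3]
grip_width: 1.002
grip_force: 0.0
```

Request:
arm_command([
  [80, 0, -3, 0, 0],
  [72, 0, -6, 0, 0],
  [65, 0, -9, 0, 0],
  [58, 0, -12, 0, 0],
  [52, 0, -15, 0, 0],
])

```text
time: 10.05
position: [0.4787, -0.1243, 0.0523]
tool_rot: [0.148, -3.138, -0.004]
ft_force: [-3.5, 7.7, 4.2]
grip_width: 0.707
grip_force: 3.7
```

```bash
python3 -c "
from m import *
cl()"
```

```text
t 10.05 clamp x -90.1 y -117.1 z 52.3 open 61.5 gf 3.7 faces -147.9 -86.4 Fy 8.0
```

Request:
arm_command([
  [47, 0, -1.5, 0, 0],
  [42, 0, -3, 0, 0],
  [37, 0, -3, 0, 0],
  [37, 0, -3, 0, 0],
])

```text
time: 10.38
position: [0.4791, -0.1262, 0.0522]
tool_rot: [0.15, -3.138, -0.006]
ft_force: [-2.5, 7.1, 4.3]
grip_width: 0.487
grip_force: 14.7
```

```bash
python3 -c "
from m import *
cl()
im,P=cloud('scene');np.savez('s5.npz',im=im,P=P);cv2.imwrite('pics/s5.png',cv2.resize(im[130:330,180:440],None,fx=3,fy=3,interpolation=cv2.INTER_CUBIC)[...,::-1])
"
```

```text
t 10.38 clamp x -89.8 y -119.1 z 52.2 open 42.4 gf 14.7 faces -140.3 -97.9 Fy 7.3
```

View pics/s5.png

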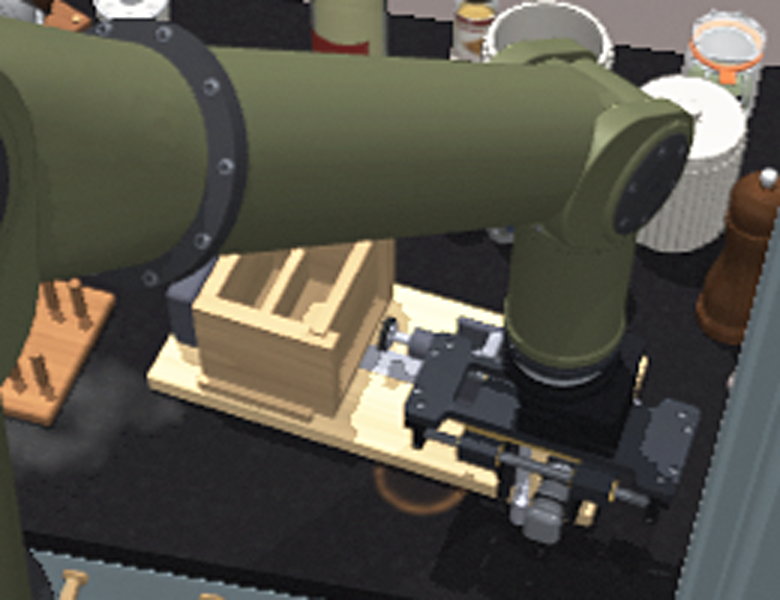

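The trigger is fully squeezed (finger faces at -140/-98) and the pad, at crop pixel (390,332), has moved forward. I'll measure the pad's gap from depth and pump again.

```bash
cat >> m.py <<'E'
def pad(P,im):
    a=np.radians(5.55);d=P[...,:2]*1000-np.array([557,1]);cx=d[...,0]*np.cos(a)+d[...,1]*np.sin(a);cy=-d[...,0]*np.sin(a)+d[...,1]*np.cos(a);z=P[...,2]*1000
    dark=im.max(-1)<75
    s=(abs(cx)<16)&(z>48)&(z<76)&(cy>8)&(cy<75)&dark
    print('dark hist cy',[(int(l),int(n)) for l,n in zip(range(8,76,2),np.histogram(cy[s],np.arange(8,78,2))[0]) if n])
    s=(abs(cx)<30)&(z>60)&(z<100)&(cy>50)&(cy<75);print('panel face cy',np.percentile(cy[s],[1,5,20]) if s.sum()>5 else None, 'top', (lambda k:np.percentile(cy[k],[2,98]) if k.sum()>5 else None)((abs(cx)<30)&(abs(z-105)<5)&(cy>45)&(cy<85)))
E
python3 - <<'E'
from m import *
for n in('s2','s5'):
    q=np.load(n+'.npz');pad(q['P'],q['im'])
E
```

```text
dark hist cy [(16, 5), (18, 10), (20, 9), (22, 1)]
panel face cy None top None
dark hist cy [(26, 2), (28, 11), (30, 6), (32, 6)]
panel face cy [58.46289751 59.19104531 59.79556644] top [59.69945158 69.95362489]
```

Request:
arm_command([
  [50, 0, 4, 0, 0],
  [58, 0, 8, 0, 0],
  [68, 0, 12, 0, 0],
  [78, 0, 16, 0, 0],
  [84, 0, 18, 0, 0],
])

```text
time: 10.85
position: [0.4781, -0.1134, 0.052]
tool_rot: [-0.144, 3.136, -0.006]
ft_force: [0.2, -3.1, -0.4]
grip_width: 0.78
grip_force: 2.7
```

Request:
arm_command([
  [84, 0, 0, 0, 0],
  [84, 0, 0, 0, 0],
  [84, 0, 0, 0, 0],
])

```text
time: 11.1
position: [0.4774, -0.1103, 0.0516]
tool_rot: [-0.148, 3.138, 0.001]
ft_force: [-0.3, -0.3, -0.8]
grip_width: 0.939
grip_force: 0.0
```

```bash
python3 -c "
from m import *
cl()"
```

```text
t 11.10 clamp x -90.0 y -103.1 z 51.6 open 81.7 gf 0.0 faces -144.0 -62.3 Fy -0.3
```

Request:
arm_command([
  [74, 0, -4, 0, 0],
  [67, 0, -7, 0, 0],
  [60, 0, -10, 0, 0],
  [54, 0, -12, 0, 0],
  [48, 0, -14, 0, 0],
])

```text
time: 11.52
position: [0.4772, -0.1229, 0.0511]
tool_rot: [0.148, -3.135, -0.005]
ft_force: [-3.6, 6.3, 3.3]
grip_width: 0.67
grip_force: 3.6
```

Request:
arm_command([
  [43, 0, -2, 0, 0],
  [37, 0, -2, 0, 0],
  [37, 0, -2, 0, 0],
  [37, 0, -2, 0, 0],
])

```text
time: 11.85
position: [0.4777, -0.1264, 0.051]
tool_rot: [0.147, -3.136, -0.001]
ft_force: [-3.6, 0.9, -1.0]
grip_width: 0.479
grip_force: 14.6
```

```bash
python3 -c "
from m import *
cl();im,P=cloud('scene');pad(P,im)"
```

```text
t 11.85 clamp x -91.3 y -119.1 z 51.0 open 41.7 gf 14.6 faces -140.0 -98.3 Fy 1.2
dark hist cy [(8, 1), (10, 1), (12, 2), (14, 1), (18, 2), (38, 1), (40, 12), (42, 10), (44, 4)]
panel face cy [58.77987867 58.96306677 59.60499745] top [58.91721363 70.22034753]
```

Request:
arm_command([
  [50, 0, 4, 0, 0],
  [58, 0, 8, 0, 0],
  [68, 0, 12, 0, 0],
  [78, 0, 15, 0, 0],
  [84, 0, 17, 0, 0],
])

```text
time: 12.32
position: [0.4767, -0.1137, 0.0511]
tool_rot: [-0.142, 3.138, -0.008]
ft_force: [-1.4, -5.4, -2.9]
grip_width: 0.777
grip_force: 3.6
```

Request:
arm_command([
  [84, 0, 0, 0, 0],
  [84, 0, 0, 0, 0],
  [84, 0, 0, 0, 0],
])

```text
time: 12.57
position: [0.4783, -0.1095, 0.0521]
tool_rot: [-0.148, 3.136, -0.0]
ft_force: [-0.5, -0.0, 0.9]
grip_width: 0.941
grip_force: 0.0
```

```bash
python3 -c "
from m import *
cl()"
```

```text
t 12.57 clamp x -89.0 y -102.3 z 52.1 open 81.9 gf 0.0 faces -143.3 -61.4 Fy 0.0
```

Request:
arm_command([
  [74, 0, -4, 0, 0],
  [67, 0, -7, 0, 0],
  [60, 0, -10, 0, 0],
  [54, 0, -12, 0, 0],
  [49, 0, -14, 0, 0],
], newtons=9)

```text
time: 12.98
position: [0.4775, -0.122, 0.0512]
tool_rot: [0.148, -3.136, -0.004]
ft_force: [-4.9, 5.9, 4.0]
grip_width: 0.669
grip_force: 3.4
```

Request:
arm_command([
  [45, 0, -2, 0, 0],
  [41, 0, -2.5, 0, 0],
  [38, 0, -2.5, 0, 0],
  [38, 0, -2.5, 0, 0],
  [38, 0, -2.5, 0, 0],
])

```text
time: 13.4
position: [0.4778, -0.1263, 0.0511]
tool_rot: [0.147, -3.136, -0.0]
ft_force: [-3.2, 0.3, -0.1]
grip_width: 0.488
grip_force: 8.8
```

```bash
python3 -c "
from m import *
cl();im,P=cloud('scene');pad(P,im)"
```

```text
t 13.40 clamp x -91.1 y -119.1 z 51.1 open 42.5 gf 8.8 faces -140.3 -97.8 Fy 0.6
dark hist cy [(16, 3), (20, 1), (22, 1), (24, 1), (28, 1), (30, 1), (32, 1), (50, 3), (52, 9), (54, 11), (56, 6), (58, 3)]
panel face cy [50.73955815 52.42419846 58.41962946] top [59.56415411 70.06195299]
```

Request:
arm_command([
  [50, 0, 4, 0, 0],
  [58, 0, 8, 0, 0],
  [68, 0, 12, 0, 0],
  [78, 0, 15, 0, 0],
  [84, 0, 17, 0, 0],
])

```text
time: 13.87
position: [0.4769, -0.1135, 0.0511]
tool_rot: [-0.142, 3.138, -0.009]
ft_force: [-0.0, -6.6, -4.6]
grip_width: 0.783
grip_force: 4.3
```

Request:
arm_command([
  [84, 0, 0, 0, 0],
  [84, 0, 0, 0, 0],
  [84, 0, 0, 0, 0],
])

```text
time: 14.12
position: [0.4783, -0.1088, 0.0521]
tool_rot: [-0.148, 3.136, -0.0]
ft_force: [0.7, -0.4, 0.2]
grip_width: 0.94
grip_force: 0.0
```

```bash
python3 -c "
from m import *
cl()"
```

```text
t 14.12 clamp x -88.9 y -101.7 z 52.1 open 81.8 gf 0.0 faces -142.6 -60.8 Fy -0.4
```

Request:
arm_command([
  [74, 0, -4, 0, 0],
  [67, 0, -7, 0, 0],
  [62, 0, -10, 0, 0],
  [58, 0, -12, 0, 0],
  [55, 0, -14, 0, 0],
], newtons=11)

```text
time: 14.53
position: [0.4775, -0.1215, 0.0513]
tool_rot: [0.148, -3.136, -0.005]
ft_force: [-3.3, 5.7, 2.5]
grip_width: 0.688
grip_force: 3.1
```

Request:
arm_command([
  [53.5, 0, -0.5, 0, 0],
  [52, 0, -1, 0, 0],
  [51, 0, -1.5, 0, 0],
  [50, 0, -2, 0, 0],
  [50, 0, -2, 0, 0],
])

```text
time: 14.95
position: [0.4773, -0.1222, 0.0512]
tool_rot: [0.15, -3.135, -0.006]
ft_force: [-3.7, 6.8, 3.3]
grip_width: 0.583
grip_force: 6.5
```

```bash
python3 -c "
from m import *
cl();im,P=cloud('scene');pad(P,im);cl()"
```

```text
t 14.95 clamp x -91.2 y -115.0 z 51.2 open 50.8 gf 6.5 faces -140.3 -89.6 Fy 7.2
dark hist cy [(20, 2), (22, 3), (24, 1), (28, 2), (30, 1), (32, 2), (34, 1), (36, 2), (40, 1), (56, 11), (58, 8), (60, 10), (62, 1)]
panel face cy [53.92890761 56.44563166 60.94181703] top [62.93223091 73.15175563]
t 15.00 clamp x -91.2 y -115.1 z 51.2 open 50.5 gf 6.7 faces -140.3 -89.8 Fy 6.4
```

Request:
arm_command([
  [49, 0, -0.5, 0, 0],
  [48, 0, -1, 0, 0],
  [47, 0, -1.5, 0, 0],
  [46, 0, -2, 0, 0],
  [46, 0, -2, 0, 0],
])

```text
time: 15.42
position: [0.4776, -0.1242, 0.0512]
tool_rot: [0.15, -3.135, -0.006]
ft_force: [-3.8, 7.2, 3.9]
grip_width: 0.532
grip_force: 10.1
```

```bash
python3 -c "
from m import *
cl();im,P=cloud('scene');pad(P,im);cl()"
```

```text
t 15.42 clamp x -91.2 y -117.0 z 51.2 open 46.3 gf 10.1 faces -140.1 -93.8 Fy 7.6
dark hist cy [(24, 5), (26, 1), (28, 1), (30, 1), (32, 2), (34, 1), (36, 1), (38, 2), (40, 1), (54, 1), (56, 10), (58, 8), (60, 9), (62, 2)]
panel face cy [54.0203118  56.39627221 61.78954323] top [62.77724347 73.79992496]
t 15.47 clamp x -91.2 y -117.0 z 51.2 open 46.2 gf 10.3 faces -140.1 -93.9 Fy 7.1
```

Request:
arm_command([
  [45.5, 0, -0.3, 0, 0],
  [45, 0, -0.6, 0, 0],
  [44.4, 0, -1, 0, 0],
  [43.8, 0, -1.3, 0, 0],
  [43.5, 0, -1.3, 0, 0],
], newtons=14)

```text
time: 15.88
position: [0.4777, -0.1254, 0.0512]
tool_rot: [0.149, -3.135, -0.007]
ft_force: [-3.6, 6.8, 3.0]
grip_width: 0.505
grip_force: 12.3
```

Request:
arm_command([
  [43.5, 0, 0, 0, 0],
  [43.5, 0, 0, 0, 0],
  [43.5, 0, 0, 0, 0],
  [43.5, 0, 0, 0, 0],
  [43.5, 0, 0, 0, 0],
])

```text
time: 16.3
position: [0.4777, -0.1256, 0.0512]
tool_rot: [0.149, -3.135, -0.007]
ft_force: [-3.7, 6.6, 3.0]
grip_width: 0.506
grip_force: 12.7
```

```bash
python3 - <<'E'
from m import *
cl();im,P=cloud('scene');pad(P,im);cl()
cv2.imwrite('pics/s9.png',cv2.resize(im[190:300,230:400],None,fx=4.5,fy=4.5,interpolation=cv2.INTER_CUBIC)[...,::-1])
E
```

```text
t 16.30 clamp x -91.1 y -118.3 z 51.2 open 44.0 gf 12.7 faces -140.3 -96.3 Fy 7.0
dark hist cy [(24, 1), (26, 2), (28, 3), (32, 2), (34, 1), (36, 2), (40, 2), (42, 2), (56, 13), (58, 9), (60, 10), (62, 1)]
panel face cy [54.16330457 56.09117422 61.72548839] top [62.62677123 73.42261195]
t 16.35 clamp x -91.1 y -118.3 z 51.2 open 43.6 gf 12.7 faces -140.1 -96.5 Fy 7.9
```

View pics/s9.png

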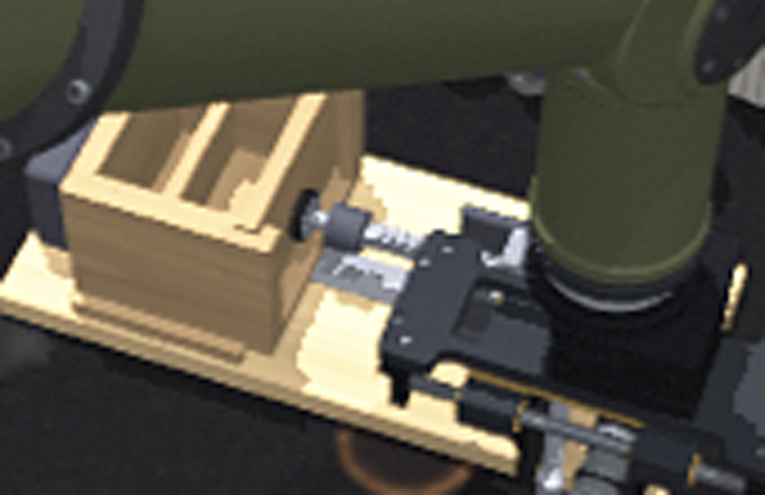

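The pad at (303,215) bears on the panel with part of its stem still showing. The panel is flush and the box is against the jaw. The squeeze is steady at 12.7 N on the trigger, which works out to about 16 N on the pad. Handing in.

```bash
python3 -c "
from bench import close_job
print(close_job())"
```

```text
the job is handed in; nothing more can be done
None
```

I handed the job in at about 16 s of the 64 s: the panel is home in both grooves and let go, and the gripper still holds the trigger squeezed at about 12.7 N, which I estimate puts about 16 N on the pad (roughly 6 mm in); no verdict came back.

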